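# Refit the mill cog in the art room

### The arm

A 6-joint arm with a two-finger parallel gripper is mounted at the origin on the work surface. World frame = base frame: x ahead of the robot, y to its left, z up, the work surface at z = 0. Lengths are in m, angles in rad, forces in N, time in s.
With the tool pointing down it reaches from about 0.325 to 0.775 m from the base axis. Payload 5.5 kg.
Tool frame: the origin (TCP) lies between the finger pads; the fingertips stand 11 mm ahead of it and the grasp point (between the pads) lies 8 mm behind it (bot.nose_length is the distance from the TCP to the fingertips, in m); x points along the fingers, y is the direction in which the jaws open and shut, and the axes are right-handed (so a half turn about x gives the same grasp; the last joint's range is limited). The gripper opens to 85 mm and grips with 20 to 120 N. Pads are 22 mm wide; open, the fingers measure 114 mm over their backs; the gripper's body (76 mm by 85 mm) begins 54 mm behind the grasp point. The pads swing forward as they close: fully open they stand 13 mm farther back than shut.
Start: joints at [1.229, 0.091, 1.231, -0, 1.82, -0.057], TCP at [0.169, 0.576, 0.242] pointing down, gripper open.
Joint ranges: [-2.87, 2.87], [-0.86, 2.18], [0.17, 2.46], [-1.51, 4.65], [0.06, 2.69], [-2.65, 2.65]. Speed limits (rad/s): [2.57, 2.57, 3.01, 3.14, 3.14, 3.14].

### API

Orientations are given as a unit quaternion [w, x, y, z].
In Python, from station import bot, optics, job gives the robot as it stands.
- The arm moves only by the tool drive_tool, never from a script. Its argument "plan" is a list that holds one entry, the list of rows, each a list of 7 numbers: the shift along the world's x, y, z in units of 25 mm (1.0 is 25 mm), then the turn, a rotation vector about the world's x, y, z in units of 5 degrees (1.0 is 5 degrees), then the closure, from -1 (fully open) to 1 (shut), so that 0 is half open. A call has 1 to 20 rows; each row is the pose to reach, as a shift and turn from the pose measured when the call began; what a row does not reach only later rows make up. A row lasts 1/10 s, in which the tool goes at most 50 mm and 8.59 degrees, less where a joint would pass 70% of its speed; a pose out of reach is approached as far as the arm can. A call with a gripper value outside its range is refused whole. The fingers move at their own pace and stop on an object; "newtons" is the grip in N (left out, the last holds). Time passes only in rows, so rows that repeat a pose let the fingers close. It gives the time, the measured TCP pose, the force and the opening at its end, in the units of the state.
- bot.observe(): the state, without advancing time (a new reading comes with each control period).
- optics.camera(name): name is "scene" or "top"; returns the picture (480x640x3 uint8, red, green, blue); there is no depth.
- optics.get_calibration(name): a dict with "K" (3x3 intrinsics, pixels), "view" (4x4, takes a point from world to camera coordinates). Camera axes: x right, y down, z forward; pixel columns grow to the right and rows downward; lengths in m; the calibration is good to about 2 mm. A picture is of the moment at which its call begins. get_calibration takes no time and is no camera call.
- job.finish_job(): hands the job in, once; it reports no verdict.
The state is a dict: "time_s": time; "qpos": joint angles; "joint_velocities": joint speeds; "joint_efforts": joint torques, N m; "tool_pos": TCP position; "tool_rot": TCP orientation; "contact_force": force on the tool from outside, world axes, zero at the start; "moment": the same for the moment, N m; "width": finger opening in m.
Only numpy, scipy, OpenCV 4.12 (cv2) and the standard library are available. Lean on these libraries where they do the work, as an engineer would, in place of code of your own. Each camera call takes 0.05 s, during which the arm holds its last target.

### The job

Refit the pigment mill's cog: take it by its tab, pull it right out from under the low plywood shelf and let go of it flat on the open table. Then take it by its round boss, turn it until its wide slot finds the wide key on the mill's hub, and slide it fully home on the deck. Once home, twist it a quarter turn clockwise (seen from above) until the tab meets the stop pin and let go, leaving the jar, brush tub and palette knife where they are.

Things in the scene. Friction and masses are not known exactly. Their poses are not given: they have to be found in the camera images.
- cog: The loose aluminium cog, about 0.25 kg: toothed plate 10 mm thick, 92 mm across the teeth, with a round boss on top and a straight tab that sticks out radially along its +x (14 mm wide, from the teeth to 72 mm from the axis, top 24 mm above the underside). Origin: on the axis at the underside, z up. It starts flat on the table, boss up, the boss under the low shelf, only the tab out in front.
- tab (a point): Where to grip the tab: on the cog's +x, 58 mm from its axis, 16 mm above its underside. Pinch it across its 14 mm width (fingers closing along the cog's y).
- boss (a point): On the cog's axis, 29 mm above its underside: where to grip the boss, which is 46 mm in diameter, from the plate (10 mm) up to 42 mm above the underside, open through a 37 mm bore. Let the fingers close across the tab's direction (within about 50 degrees of the cog's y) so that, opened wide, they clear the tab.
- slots (a point): On the cog's axis at its underside, same axes as the cog. The lowest 10 mm of the bore narrows to lands at 12 mm radius, cut by three slots: the wide master slot (17 mm) along the cog's +x, under the tab, and two slots 10 mm wide at 148 and 212 degrees (anticlockwise from +x seen from above).
- shelf: Low plywood shelf, fixed: board 170 mm wide (its y), 100 mm deep, from 50 to 60 mm above the table, on two side walls with 146 mm between them; open in front (its -x). Origin on the table; the board's front edge is at x = -28 mm in its frame. The cog starts with its axis within 8 mm of the origin, tab towards the shelf's -x within 0.25 rad. Pull it out along -x.
- mill: The pigment mill, fixed: a grey housing 180 x 180 x 50 mm with a flat deck on top. Origin: middle of its underside, below the hub. Its +x is the direction of the hub's wide master key. The cog goes on with its tab along the mill's +x, then turns clockwise seen from above until the tab points along the mill's -y and meets the stop pin.
- hub (a point): On the hub's axis at deck height (50 mm above the table). Fixed steel post 20 mm in diameter, tapered nose, top 36 mm above the deck. Three keys reach to 16 mm radius, 13 to 29 mm above the deck (lead-in on the top 3 mm): a master key 14 mm wide along the mill's +x, two 7 mm wide at 148 and 212 degrees anticlockwise. Play 1.5 mm each side of a key.
- pin (a point): Foot, on the deck, of the stop pin: steel, 10 mm in diameter, 24 mm high, at (-12.5, -60) mm in the mill's frame. When its underside is on the deck the cog is below the keys and turns freely, with light friction only (no spring or click), until the tab's side meets this pin.
- jar: Bystander: lidded glass jar 56 mm in diameter, 75 mm high, origin at its underside. Leave alone.
- tub: Bystander: white plastic tub 76 mm in diameter, 90 mm high, with brushes sticking up to about 225 mm, origin at its underside. Leave alone.
- knife: Bystander: palette knife 190 mm long lying flat on the table. Leave alone.
Mind the look-alikes: they are no part of the job. What is shaped like the shelf but pink is not meant.

How it is judged:
On the way, in this order (a step that is already met when the one before it is completed fails the run):
1. the cog lies flat on the table, wholly out from under the shelf, and has been let go (horizontal distance between cog and shelf above 0.072 m and height (world z) of cog below 0.006 m and angle between cog's own z axis and vertical below 0.08 rad and contact force between the fingers and cog below 0.1 N and linear speed of cog below 0.02 m/s), for 0.2 s.
2. the cog sits fully home on the deck with its tab still along the master key (within about 40 degrees) (horizontal distance between cog and hub below 0.005 m and z of cog in the frame of hub below 0.003 m and angle between cog's own z axis and vertical below 0.08 rad and x of tab in the frame of hub above 0.044 m), for 0.1 s.
At the end, for the whole second after the job is handed in: The cog is let go and at rest on the mill's deck: axis within 5 mm of the hub's, underside within 3 mm of the deck, level within 0.08 rad, and turned a quarter turn clockwise so that the tab is against, or within about 14 degrees of, its place at the stop pin (horizontal distance between cog and hub below 0.005 m and z of cog in the frame of hub below 0.003 m and angle between cog's own z axis and vertical below 0.08 rad and y of tab in the frame of hub below -0.05 m and x of tab in the frame of hub below 0.014 m and linear speed of cog below 0.02 m/s and angular speed of cog below 0.1 rad/s); the robot touches nothing.
It fails at once if the jar is moved more than 30 mm (distance of jar from where it was at the start of the episode above 0.03 m).
It fails at once if the brush tub is moved more than 30 mm (distance of tub from where it was at the start of the episode above 0.03 m).
It fails at once if the palette knife is moved more than 30 mm (distance of knife from where it was at the start of the episode above 0.03 m).
It also fails if it takes over 61 s, if anything falls off the work surface, if the arm or the gripper's body presses on something with over 40 N, if the wrist force passes 120 N, or if a joint passes its speed limit or range.

## Working session

There is one attempt and no reset: what is moved stays moved. The work goes in short steps, Python scripts to look and compute and a tool call to move; the robot and the scene stay as the last step left them, time stands still between calls to the robot, and variables do not carry over. Pictures are saved under pics/ and viewed, and the job is handed in when it is done.

Besides the shell and the picture viewer there is one more tool, called after ">>>" as name(argument=value, ...) on one line, values as JSON. drive_tool: Moves the arm, as the interface text tells. Its arguments: {"type":"object","properties":{"plan":{"type":"array","items":{"type":"array","items":{"type":"array","items":{"type":"number"}}}},"newtons":{"type":"number"}},"required":["plan"]}

```bash
ls; mkdir -p pics
python3 - <<'E'
from station import bot, optics, job
import cv2
for n in("scene","top"):
    im=optics.camera(n); cv2.imwrite(f"pics/{n}0.png",im[:,:,::-1])
    c=optics.get_calibration(n); print(n,c)
print(bot.observe())
E
```

```text
pics
scene {'K': array([[467.8338809 ,   0.        , 320.80562936],
       [  0.        , 467.8338809 , 241.90998199],
       [  0.        ,   0.        ,   1.        ]]), 'view': array([[ 0.54364349,  0.8392613 , -0.00960317, -0.26337835],
       [ 0.66621577, -0.43845346, -0.60325377, -0.29768458],
       [-0.51049809,  0.3215572 , -0.79749148,  1.52391041],
       [ 0.        ,  0.        ,  0.        ,  1.        ]])}
top {'K': array([[602.89840738,   0.        , 326.69274176],
       [  0.        , 602.89840738, 247.51012914],
       [  0.        ,   0.        ,   1.        ]]), 'view': array([[-0.08353023, -0.99650098,  0.002915  ,  0.02704113],
       [-0.97571606,  0.08119287, -0.2034352 ,  0.4946105 ],
       [ 0.2024867 , -0.01983721, -0.97908407,  1.41378713],
       [ 0.        ,  0.        ,  0.        ,  1.        ]])}
{'time_s': 0.1, 'qpos': array([ 1.22927099e+00,  9.18053743e-02,  1.23177112e+00, -2.75556673e-05,
        1.81978826e+00, -5.66821723e-02]), 'joint_velocities': array([ 0.00039851, -0.00192689, -0.00179891, -0.00110691,  0.00106349,
        0.00055974]), 'joint_efforts': array([ 1.77207599e-03, -4.60220826e+01, -4.19216967e+01, -2.54173056e-04,
        1.06994872e-02, -2.62080056e-05]), 'tool_pos': array([0.16852702, 0.57560673, 0.24124767]), 'tool_rot': array([ 0.69983217,  0.09975346,  0.7000615 , -0.10098551]), 'contact_force': array([-0.62613154, -0.73263725, -0.31320536]), 'moment': array([-0.00278191, -0.02599025,  0.05330206]), 'width': 0.08534306934599638}
```

View pics/scene0.png

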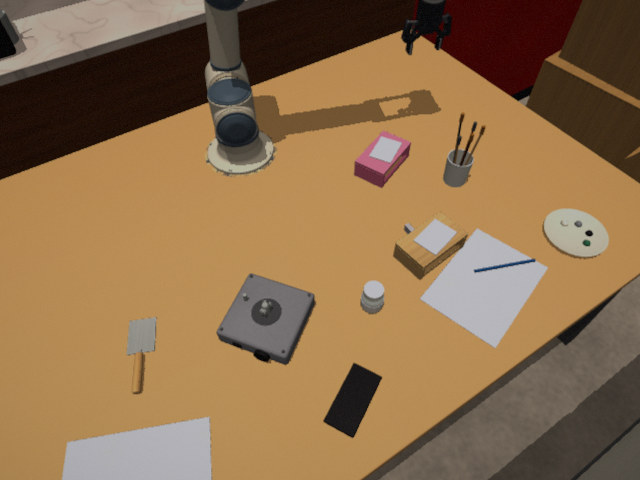

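View pics/top0.png

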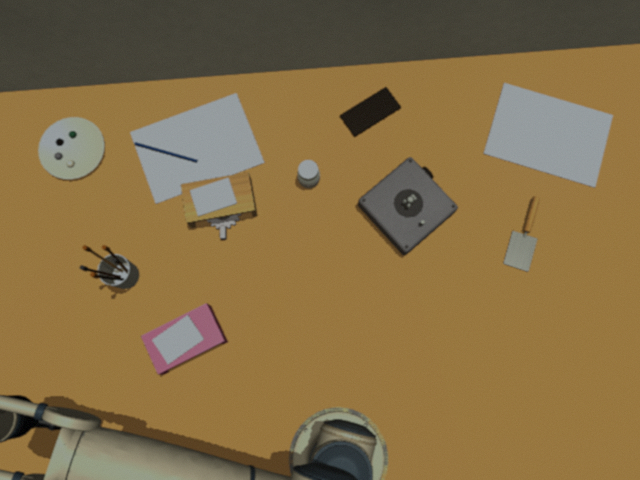

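Top view: shelf at about (218,203) with the tab out in front at (223,232), mill at (408,205) with pin at about (422,223), jar at (308,172), tub at (117,270), knife at (522,245). I'll zoom in next.

Run:
```python
import cv2,numpy as np
t=cv2.imread("pics/top0.png"); s=cv2.imread("pics/scene0.png")
z=lambda im,x,y,w,h,f:cv2.resize(im[y:y+h,x:x+w],None,fx=f,fy=f,interpolation=cv2.INTER_CUBIC)
a=z(t,168,165,100,80,4);b=z(t,355,150,100,110,4)
c=z(s,385,200,100,80,4);d=z(s,215,265,100,110,4)
cv2.imwrite("pics/z0.png",np.hstack([np.vstack([a]),np.vstack([c])]))
cv2.imwrite("pics/z1.png",np.hstack([b,d]))
```

```text
(no output)
```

View pics/z0.png

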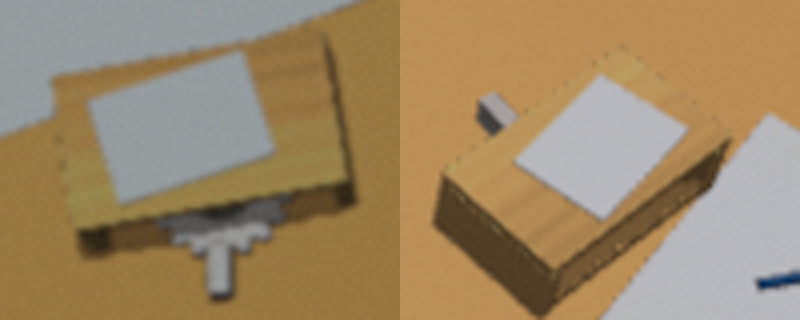

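View pics/z1.png

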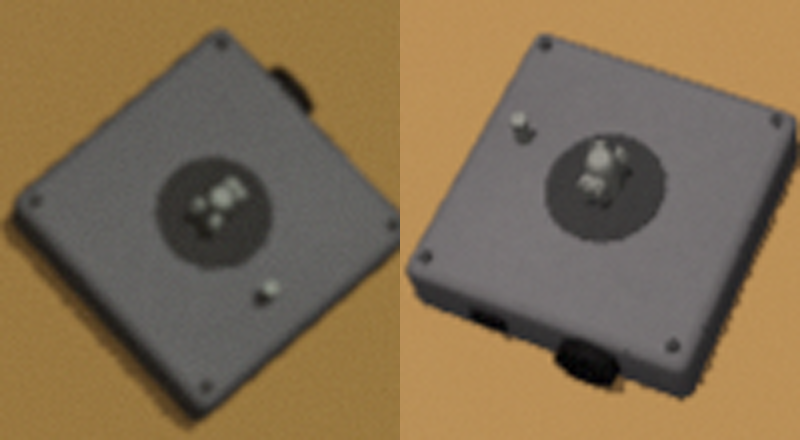

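```bash
cat > h.py <<'E'
import numpy as np,cv2
from station import bot,optics,job
CAL={n:optics.get_calibration(n) for n in("scene","top")}
def cast(n,px,z):
    px=np.atleast_2d(px).astype(float);K=CAL[n]["K"];V=CAL[n]["view"];R=V[:3,:3];c=-R.T@V[:3,3]
    d=np.c_[px,np.ones(len(px))]@np.linalg.inv(K).T@R
    return c+d*((z-c[2])/d[:,2])[:,None]
def proj(n,P):
    P=np.atleast_2d(P);V=CAL[n]["view"];q=(P@V[:3,:3].T+V[:3,3])@CAL[n]["K"].T
    return q[:,:2]/q[:,2:]
def uz(x0,y0,f,pts): return (np.array(pts,float)+.5)/f-.5+[x0,y0]
E
python3 - <<'E'
from h import *
np.set_printoptions(precision=4,suppress=True)
s=uz(355,150,4,[(221,43),(36,201),(206,386),(392,225)])
S=cast("top",s,.05);print("top screws",S, S.mean(0))
s2=uz(215,265,4,[(545,44),(425,257),(673,346),(776,120)]-np.array([400,0]))
S2=cast("scene",s2,.05);print("scene screws",S2,S2.mean(0))
print("disc",cast("top",uz(355,150,4,[(214,212)]),.05),cast("scene",uz(215,265,4,[(205,187)]),.05))
print("hubtop",cast("top",uz(355,150,4,[(222,198)]),.086),cast("scene",uz(215,265,4,[(198,157)]),.086))
print("pintop",cast("top",uz(355,150,4,[(270,286)]),.074),cast("scene",uz(215,265,4,[(119,119)]),.074))
print("tab top: inner,outer",cast("top",uz(168,165,4,[(216,243),(220,289)]),.024))
print("tab end scene", cast("scene",uz(385,200,4,[(88,99),(108,120)]),.024))
b=cast("top",uz(168,165,4,[(53,77),(78,229),(351,181),(325,33)]),.06);print("board",b,b.mean(0))
print(b[1]-b[0],b[2]-b[1])
b=cast("scene",uz(385,200,4,[(43,173),(153,268),(330,135),(222,48)]),.06);print("board sc",b,b.mean(0))
E
```

```text
top screws [[ 0.7003 -0.2407  0.05  ]
 [ 0.6076 -0.1153  0.05  ]
 [ 0.4827 -0.2071  0.05  ]
 [ 0.5741 -0.3327  0.05  ]] [ 0.5912 -0.2239  0.05  ]
scene screws [[ 0.4827 -0.2068  0.05  ]
 [ 0.5748 -0.3337  0.05  ]
 [ 0.701  -0.241   0.05  ]
 [ 0.6086 -0.1151  0.05  ]] [ 0.5917 -0.2241  0.05  ]
disc [[ 0.5915 -0.2241  0.05  ]] [[ 0.5919 -0.2243  0.05  ]]
hubtop [[ 0.5899 -0.2239  0.086 ]] [[ 0.5918 -0.2246  0.086 ]]
pintop [[ 0.5361 -0.2487  0.074 ]] [[ 0.5368 -0.2492  0.074 ]]
tab top: inner,outer [[0.5786 0.2415 0.024 ]
 [0.549  0.2404 0.024 ]]
tab end scene [[0.5532 0.2397 0.024 ]
 [0.5753 0.2394 0.024 ]]
board [[0.6828 0.3309 0.06  ]
 [0.5849 0.3191 0.06  ]
 [0.6013 0.1519 0.06  ]
 [0.6973 0.1622 0.06  ]] [0.6416 0.241  0.06  ]
[-0.0979 -0.0118  0.    ] [ 0.0164 -0.1673  0.    ]
board sc [[0.6057 0.1531 0.06  ]
 [0.702  0.1641 0.06  ]
 [0.6848 0.3303 0.06  ]
 [0.5887 0.3219 0.06  ]] [0.6453 0.2423 0.06  ]
```

```bash
cat >> h.py <<'E'
from scipy.spatial.transform import Rotation as Rn
def st():
    o=bot.observe();q=o["tool_rot"];M=Rn.from_quat([q[1],q[2],q[3],q[0]]).as_matrix()
    print("t",o["time_s"],"pos",o["tool_pos"].round(4),"x",M[:,0].round(3),"y",M[:,1].round(3),"yawy",np.degrees(np.arctan2(M[1,1],M[0,1])).round(2),"w",round(o["width"],4),"F",o["contact_force"].round(1),"M",o["moment"].round(2),"q",o["qpos"].round(3))
    return o
E
python3 - <<'E'
from h import *
np.set_printoptions(precision=4,suppress=True)
st()
# tab mask
im=optics.camera("top")[:,:,::-1]; 
hsv=cv2.cvtColor(im,cv2.COLOR_BGR2HSV)
m=(hsv[:,:,1]<70)&(hsv[:,:,2]>110)
sub=m[222:245,205:245].astype(np.uint8)
print(sub)
ys,xs=np.nonzero(sub); 
for r in range(23):
    k=np.nonzero(sub[r])[0]
    if len(k):print(222+r,205+k.min(),205+k.max(), cast("top",[(205+k.mean(),222+r)],.024)[0])
print("pink",cast("top",[(143,337),(208,305),(226,341),(161,373)],.06))
print("jar",cast("top",[(308,180)],0),"tub",cast("top",[(120,280)],.0),cast("top",[(116,270)],.09))
E
```

```text
t 0.1 pos [0.1685 0.5756 0.2412] x [-0.001 -0.002 -1.   ] y [ 0.281  0.96  -0.002] yawy 73.68 w 0.0853 F [-0.6 -0.7 -0.3] M [-0.   -0.03  0.05] q [ 1.229  0.092  1.232 -0.     1.82  -0.057]
[[0 0 0 0 0 0 0 0 0 0 0 0 0 0 0 0 0 0 1 1 1 1 1 1 1 1 1 1 1 1 1 0 0 0 0 0
  0 0 0 0]
 [0 0 0 0 0 0 0 0 0 0 0 0 0 0 1 1 1 1 1 1 1 1 1 1 1 1 1 1 1 1 1 0 0 0 0 0
  0 0 0 0]
 [0 0 0 0 0 0 0 1 1 1 1 1 1 1 1 1 1 1 1 1 1 1 1 1 1 1 1 1 1 0 0 0 0 0 0 0
  0 0 0 0]
 [0 0 0 0 0 0 0 1 0 1 1 1 1 1 1 1 1 1 1 1 1 1 1 1 1 1 0 0 0 0 0 0 0 0 0 0
  0 0 0 0]
 [0 0 0 0 0 0 0 0 0 0 0 1 1 1 1 1 1 1 1 1 1 1 1 1 1 1 0 0 0 0 0 0 0 0 0 0
  0 0 0 0]
 [0 0 0 0 0 0 0 0 0 0 0 1 1 1 1 1 1 1 1 1 0 0 0 1 0 0 0 0 0 0 0 0 0 0 0 0
  0 0 0 0]
 [0 0 0 0 0 0 0 0 0 0 0 0 0 0 0 1 1 1 1 1 0 0 0 0 0 0 0 0 0 0 0 0 0 0 0 0
  0 0 0 0]
 [0 0 0 0 0 0 0 0 0 0 0 0 0 0 1 1 1 1 1 1 0 0 0 0 0 0 0 0 0 0 0 0 0 0 0 0
  0 0 0 0]
 [0 0 0 0 0 0 0 0 0 0 0 0 0 0 0 1 1 1 1 1 0 0 0 0 0 0 0 0 0 0 0 0 0 0 0 0
  0 0 0 0]
 [0 0 0 0 0 0 0 0 0 0 0 0 0 0 0 1 1 1 1 1 0 0 0 0 0 0 0 0 0 0 0 0 0 0 0 0
  0 0 0 0]
 [0 0 0 0 0 0 0 0 0 0 0 0 0 0 0 1 1 1 1 1 0 0 0 0 0 0 0 0 0 
[... 1090 characters left out ...]
35 [0.5835 0.2278 0.024 ]
224 212 233 [0.5819 0.2392 0.024 ]
225 212 230 [0.5796 0.2419 0.024 ]
226 216 230 [0.5767 0.2382 0.024 ]
227 216 228 [0.5746 0.2437 0.024 ]
228 220 224 [0.5718 0.2409 0.024 ]
229 219 224 [0.5693 0.2423 0.024 ]
230 220 224 [0.5666 0.2411 0.024 ]
231 220 224 [0.5641 0.2413 0.024 ]
232 220 224 [0.5615 0.2414 0.024 ]
233 220 224 [0.559  0.2415 0.024 ]
234 220 224 [0.5564 0.2416 0.024 ]
235 220 224 [0.5539 0.2418 0.024 ]
236 220 224 [0.5513 0.2419 0.024 ]
237 220 224 [0.5488 0.242  0.024 ]
pink [[0.3158 0.4321 0.06  ]
 [0.3781 0.2774 0.06  ]
 [0.2904 0.2391 0.06  ]
 [0.2297 0.3924 0.06  ]]
jar [[0.6866 0.0179 0.    ]] tub [[0.4661 0.5035 0.    ]] [[0.4743 0.4829 0.09  ]]
```

>>> drive_tool(plan=[[[2,-3,0,0,0,-1.6,0],[4,-6,0,0,0,-3.2,0],[6,-9,0,0,0,-4.8,0],[8,-11,0,0,0,-6.4,0],[9.2,-12.6,0,0,0,-8,0],[9.2,-12.6,0,0,0,-9.6,0],[9.2,-12.6,0,0,0,-11.2,0],[9.2,-12.6,0,0,0,-12.8,0],[9.2,-12.6,0,0,0,-14.4,0],[9.2,-12.6,0,0,0,-16,0],[9.2,-12.6,0,0,0,-16.4,0],[9.2,-12.6,0,0,0,-16.4,0]]], newtons=40)

```text
time_s: 1.35
tool_pos: [0.3985, 0.2604, 0.2411]
tool_rot: [-0.462, -0.535, -0.463, 0.536]
contact_force: [0.8, 0.3, 0.2]
width: 0.0428
```

```bash
python3 -c "
from h import *
st()"
```

```text
t 1.35 pos [0.3985 0.2604 0.2411] x [-0.002  0.    -1.   ] y [ 0.989 -0.145 -0.002] yawy -8.35 w 0.0428 F [0.8 0.3 0.2] M [ 0.02  0.02 -0.04] q [ 5.070e-01 -2.410e-01  1.549e+00  1.000e-03  1.836e+00  6.530e-01]
```

>>> drive_tool(plan=[[[1.5,-0.2,0,0,0,-1.6,0],[3,-0.4,0,0,0,-3.2,0],[4.5,-0.6,0,0,0,-4.8,0],[6,-0.78,0,0,0,-6.4,0],[6.46,-0.78,-1,0,0,-8,0],[6.46,-0.78,-2,0,0,-9.6,0],[6.46,-0.78,-3,0,0,-11.2,0],[6.46,-0.78,-4,0,0,-12.8,0],[6.46,-0.78,-5,0,0,-14.4,0],[6.46,-0.78,-6,0,0,-16,0],[6.46,-0.78,-6,0,0,-16.3,0],[6.46,-0.78,-6,0,0,-16.3,0],[6.46,-0.78,-6,0,0,-16.3,0]]])

```text
time_s: 2.65
tool_pos: [0.5608, 0.2413, 0.0932]
tool_rot: [0.001, 0.708, 0.003, -0.706]
contact_force: [0.6, 0.6, -0.1]
width: 0.0425
```

```bash
python3 -c "
from h import *
o=st()
for n in('top','scene'):
    im=optics.camera(n)
    u,v=proj(n,o['tool_pos'])[0].astype(int)
    print(u,v)
    c=im[max(v-50,0):v+50,u-70:u+70]
    cv2.imwrite('pics/a_%s.png'%n,cv2.resize(c[:,:,::-1],None,fx=4,fy=4,interpolation=2))
"
```

```text
t 2.65 pos [0.5608 0.2413 0.0932] x [ 0.002  0.003 -1.   ] y [ 0.006 -1.    -0.003] yawy -89.67 w 0.0425 F [ 0.6  0.6 -0.1] M [-0.03  0.02  0.01] q [0.35  0.138 1.445 0.002 1.556 1.914]
217 225
412 209
```

View pics/a_scene.png

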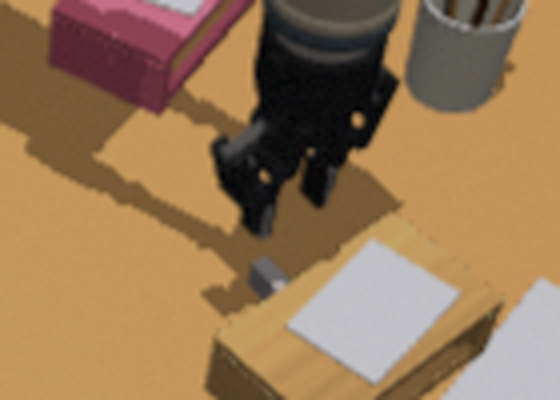

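View pics/a_top.png

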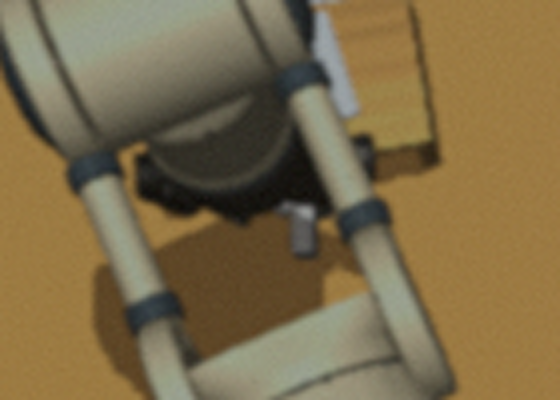

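Scene crop: the open fingers stand straight above the tab at crop (265,275), in line with it. I'm going down to grip.

>>> drive_tool(plan=[[[0,0,-1,0,0,0,0],[0,0,-2,0,0,0,0],[0,0,-2.6,0,0,0,0],[0,0,-3.0,0,0,0,0],[0,0,-3.1,0,0,0,0],[0,0,-3.1,0,0,0,0],[0,0,-3.1,0,0,0,1],[0,0,-3.1,0,0,0,1],[0,0,-3.1,0,0,0,1],[0,0,-3.1,0,0,0,1],[0,0,-3.1,0,0,0,1],[0,0,-3.1,0,0,0,1]]], newtons=40)

```text
time_s: 3.95
tool_pos: [0.5618, 0.2415, 0.0173]
tool_rot: [0.0, 0.709, 0.003, -0.705]
contact_force: [0.1, 0.1, 5.8]
width: 0.0129
```

```bash
python3 -c "
from h import *
st()"
```

```text
t 3.95 pos [0.5618 0.2415 0.0173] x [ 0.005  0.004 -1.   ] y [ 0.005 -1.    -0.004] yawy -89.73 w 0.0129 F [0.1 0.1 5.8] M [-0.17  0.08  0.01] q [0.349 0.188 1.527 0.002 1.42  1.915]
```

>>> drive_tool(plan=[[[-0.4,-0.04,0,0,0,0,1],[-1,-0.11,0,0,0,0,1],[-1.7,-0.19,0,0,0,0,1],[-2.4,-0.26,0,0,0,0,1],[-3.1,-0.34,0,0,0,0,1],[-3.8,-0.42,0,0,0,0,1],[-4.5,-0.5,0,0,0,0,1],[-5,-0.55,0,0,0,0,1],[-5,-0.55,0,0,0,0,1],[-5,-0.55,0,0,0,0,1],[-5,-0.55,0,0,0,0,0],[-5,-0.55,0,0,0,0,0],[-5,-0.55,0,0,0,0,0],[-5,-0.55,0,0,0,0,0],[-5,-0.55,0,0,0,0,0]]])

```text
time_s: 5.45
tool_pos: [0.4369, 0.2277, 0.0171]
tool_rot: [0.0, 0.709, 0.003, -0.705]
contact_force: [-0.7, 0.4, -0.5]
width: 0.0426
```

```bash
python3 -c "
from h import *
o=st()
for n in('top','scene'):
    im=optics.camera(n)
    u,v=proj(n,o['tool_pos'])[0].astype(int)
    print(u,v)
    c=im[max(v-60,0):v+40,u-70:u+70]
    cv2.imwrite('pics/b_%s.png'%n,cv2.resize(c[:,:,::-1],None,fx=4,fy=4,interpolation=2))
"
```

```text
t 5.45 pos [0.4369 0.2277 0.0171] x [ 0.005  0.004 -1.   ] y [ 0.004 -1.    -0.004] yawy -89.74 w 0.0426 F [-0.7  0.4 -0.5] M [-0.02 -0.01  0.04] q [ 4.100e-01 -1.290e-01  1.851e+00  1.000e-03  1.414e+00  1.977e+00]
230 281
377 201
```

View pics/b_scene.png

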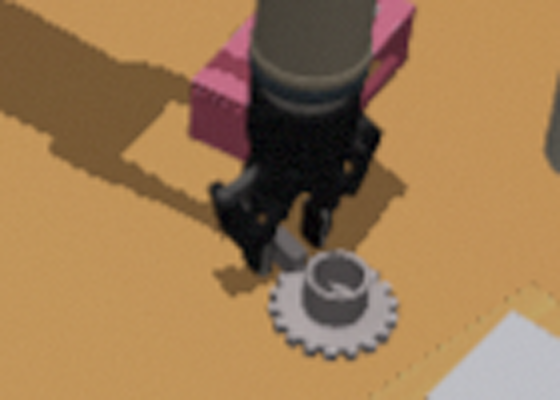

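View pics/b_top.png

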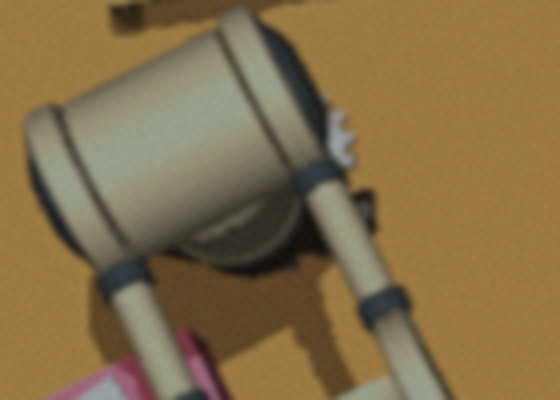

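The cog lies flat, clear of the shelf, with the fingers open (scene crop: boss at (337,285)). I'll back off and measure it.

>>> drive_tool(plan=[[[0,0,1,0,0,0,0],[0,0,2.5,0,0,0,0],[0,0,4,0,0,0,-1],[-0.5,-1.5,5,0,0,0,-1],[-1,-3,5,0,0,0,-1],[-1,-4.5,5,0,0,0,-1],[-1,-6,5,0,0,0,-1],[-1,-7,5,0,0,0,-1],[-1,-7,5,0,0,0,-1]]])

```text
time_s: 6.45
tool_pos: [0.4118, 0.0503, 0.1424]
tool_rot: [-0.001, 0.709, 0.001, -0.705]
contact_force: [-0.2, 0.0, -0.4]
width: 0.0855
```

```bash
python3 -c "
from h import *
o=st()
for n in('top','scene'):
    im=optics.camera(n)
    cv2.imwrite('pics/c_full_%s.png'%n,im[:,:,::-1])
    u,v=proj(n,[.497,.228,.02])[0].astype(int)
    x0,y0=u-50,v-40
    print(n,x0,y0)
    c=im[y0:y0+80,x0:x0+100]
    cv2.imwrite('pics/c_%s.png'%n,cv2.resize(c[:,:,::-1],None,fx=6,fy=6,interpolation=2))
"
```

```text
t 6.45 pos [0.4118 0.0503 0.1424] x [ 0.006  0.003 -1.   ] y [ 0.001 -1.    -0.003] yawy -89.97 w 0.0855 F [-0.2  0.  -0.4] M [ 0.03 -0.01  0.01] q [ 0.038 -0.429  1.87   0.003  1.694  1.608]
top 178 217
scene 340 174
```

View pics/c_scene.png

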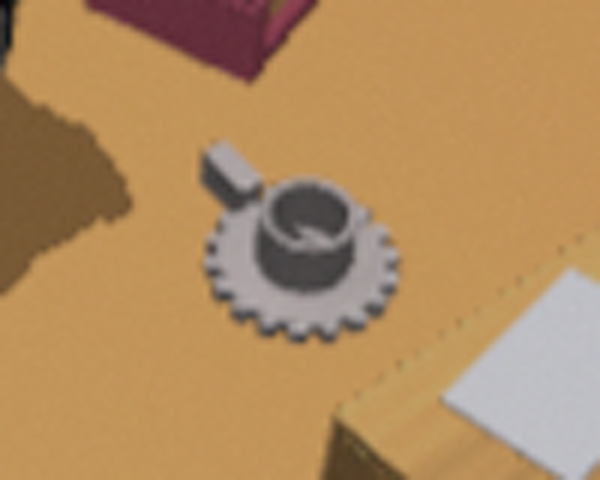

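View pics/c_top.png

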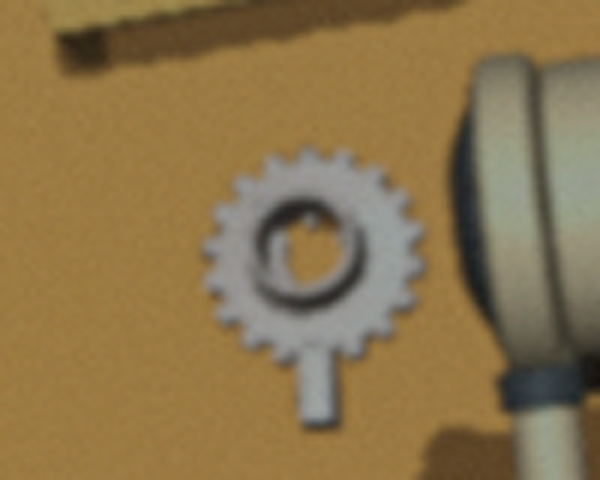

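```bash
python3 -c "
from h import *
np.set_printoptions(precision=4,suppress=True)
im=cv2.imread('pics/c_full_top.png')[205:300,175:252]
hsv=cv2.cvtColor(im,cv2.COLOR_BGR2HSV)
m=((hsv[:,:,1]<70)&(hsv[:,:,2]>60)).astype(np.uint8)
n,l,s,_=cv2.connectedComponentsWithStats(m);
m=(l==np.argmax(s[1:,4])+1).astype(np.uint8)
c=max(cv2.findContours(m,0,1)[0],key=cv2.contourArea);f=np.zeros_like(m);cv2.drawContours(f,[c],-1,1,-1)
p=cv2.morphologyEx(f,2,cv2.getStructuringElement(2,(13,13)))
c2=max(cv2.findContours(p,0,1)[0],key=cv2.contourArea)
e=cv2.fitEllipse(c2);print('plate ell',e)
cc=np.array(e[0])+[175,205];P=cast('top',cc,.008);print('axis',P)
t=f&(1-cv2.dilate(p,np.ones((5,5))));n,l,s,ce=cv2.connectedComponentsWithStats(t);k=np.argmax(s[1:,4])+1
T=cast('top',ce[k]+[175,205],.022);print(s[k],ce[k],T,np.degrees(np.arctan2(*(T-P)[0,[1,0]])))
print('teeth z.01',cast('top',uz(178,217,6,[(315,256)]),.01))
print('scene boss top',cast('scene',uz(340,174,6,[(306,213)]),.042), 'tabtop in/out',cast('scene',uz(340,174,6,[(219,148),(248,188)]),.024))
print('scene teeth',cast('scene',uz(340,174,6,[(302,258)]),.01))
"
```

```text
plate ell ((54.91592788696289, 54.85198974609375), (32.01576614379883, 34.09978103637695), 24.47722816467285)
axis [[0.4927 0.2277 0.008 ]]
[53 75  6  8 43] [55.6512 78.7442] [[0.4304 0.2269 0.022 ]] -179.28531986033536
teeth z.01 [[0.4938 0.2269 0.01  ]]
scene boss top [[0.4957 0.2261 0.042 ]] tabtop in/out [[0.4282 0.2281 0.024 ]
 [0.4565 0.2241 0.024 ]]
scene teeth [[0.4969 0.2271 0.01  ]]
```

>>> drive_tool(plan=[[[1,2,0,0,0,0,-1],[2,4,0,0,0,0,-1],[3,6,0,0,0,0,-1],[3.33,7.07,0,0,0,0,-1],[3.33,7.07,-1.5,0,0,0,-1],[3.33,7.07,-3,0,0,0,-1],[3.33,7.07,-4,0,0,0,-1],[3.33,7.07,-4.6,0,0,0,-1],[3.33,7.07,-4.82,0,0,0,-1],[3.33,7.07,-4.82,0,0,0,-1],[3.33,7.07,-4.82,0,0,0,1],[3.33,7.07,-4.82,0,0,0,1],[3.33,7.07,-4.82,0,0,0,1],[3.33,7.07,-4.82,0,0,0,1],[3.33,7.07,-4.82,0,0,0,1],[3.33,7.07,-4.82,0,0,0,1]]], newtons=50)

```text
time_s: 8.15
tool_pos: [0.4962, 0.2296, 0.0238]
tool_rot: [-0.001, 0.71, 0.003, -0.704]
contact_force: [-0.2, -0.1, 6.4]
width: 0.0449
```

```bash
python3 -c "
from h import *
st()"
```

```text
t 8.15 pos [0.4962 0.2296 0.0238] x [ 0.008  0.005 -1.   ] y [ 0.003 -1.    -0.005] yawy -89.84 w 0.0449 F [-0.2 -0.1  6.4] M [-0.27  0.1  -0.05] q [0.37  0.01  1.705 0.002 1.417 1.938]
```

>>> drive_tool(plan=[[[0,0,1,0,0,0,1],[0,0,2.5,0,0,0,1],[0,0,4,0,0,0,1],[0.2,-1,5.5,0,0,1.6,1],[0.5,-2.2,5.5,0,0,3.2,1],[0.7,-3.4,5.5,0,0,4.8,1],[1,-4.6,5.5,0,0,6.4,1],[1.2,-5.8,5.5,0,0,8,1],[1.5,-7,5.5,0,0,9.6,1],[1.8,-8.2,5.5,0,0,11.2,1],[2,-9.4,5.5,0,0,12.8,1],[2.3,-10.6,5.5,0,0,14.4,1],[2.6,-12,5.5,0,0,16,1],[2.9,-13.4,5.5,0,0,17.6,1],[3.2,-14.8,5.5,0,0,19.2,1],[3.5,-16.2,5.5,0,0,20.8,1],[3.7,-17.4,5.5,0,0,22.4,1],[3.81,-18.15,5.5,0,0,24,1],[3.81,-18.15,5.5,0,0,25.2,1],[3.81,-18.15,5.5,0,0,25.2,1]]])

```text
time_s: 10.15
tool_pos: [0.5911, -0.2249, 0.1605]
tool_rot: [0.626, 0.32, 0.634, -0.321]
contact_force: [-0.0, 0.1, -2.9]
width: 0.0452
```

```bash
python3 -c "
from h import *
o=st()
for n in('top','scene'):
    im=optics.camera(n)
    cv2.imwrite('pics/d_full_%s.png'%n,im[:,:,::-1])
    u,v=proj(n,[.5915,-.2242,.1])[0].astype(int)
    x0,y0=u-60,v-50
    print(n,x0,y0)
    c=im[y0:y0+100,x0:x0+120]
    cv2.imwrite('pics/d_%s.png'%n,cv2.resize(c[:,:,::-1],None,fx=6,fy=6,interpolation=2))
"
```

```text
t 10.15 pos [ 0.5911 -0.2249  0.1605] x [-0.01   0.005 -1.   ] y [ 0.808  0.59  -0.006] yawy 36.13 w 0.0452 F [-0.   0.1 -2.9] M [ 0.01 -0.03 -0.03] q [-0.417  0.187  1.27  -0.     1.695 -1.048]
top 350 146
scene 203 250
```

View pics/d_scene.png

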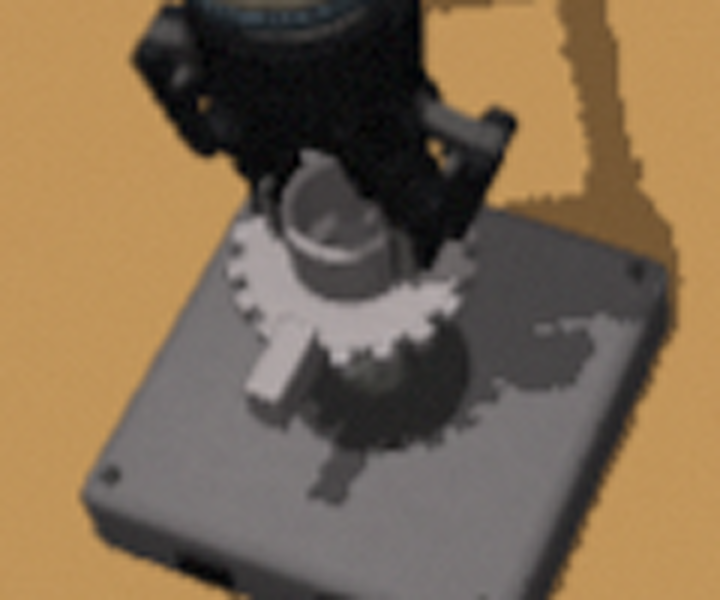

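View pics/d_top.png

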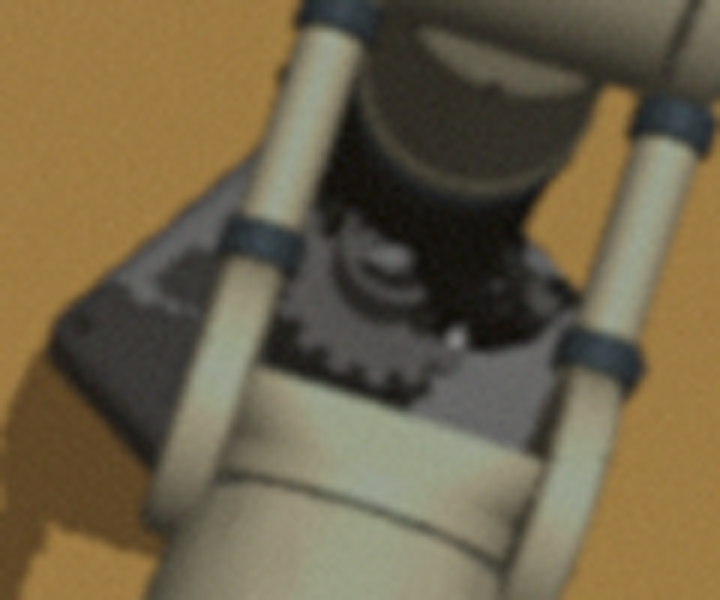

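```bash
python3 -c "
import cv2
im=cv2.imread('pics/d_full_scene.png')
x0,y0=235,272
c=cv2.resize(im[y0:y0+50,x0:x0+60],None,fx=12,fy=12,interpolation=cv2.INTER_CUBIC)
c=cv2.convertScaleAbs(c,alpha=1.3,beta=10)
for i in range(0,60,10): cv2.putText(c,str(x0+i),(i*12,10),0,.35,(0,255,0),1);cv2.line(c,(i*12+6,0),(i*12+6,599),(0,200,0),1)
for i in range(0,50,10): cv2.putText(c,str(y0+i),(0,i*12+10),0,.35,(0,255,0),1);cv2.line(c,(0,i*12+6),(719,i*12+6),(0,200,0),1)
cv2.imwrite('pics/d2.png',c)"
```

```text
(no output)
```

View pics/d2.png

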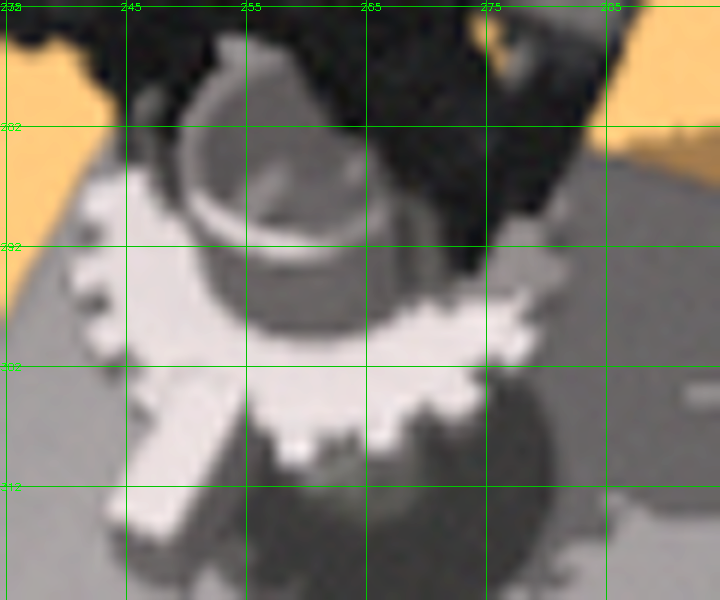

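```bash
cat >> h.py <<'E'
from scipy.optimize import least_squares
def circ(P,r=None):
    P=P[:,:2]
    if r: s=least_squares(lambda c:np.hypot(*(P-c).T)-r,P.mean(0))
    else: s=least_squares(lambda c:np.hypot(*(P-c[:2]).T)-c[2],[*P.mean(0),.04])
    return s.x.round(4),np.abs(s.fun).max().round(4)
E
python3 -c "
from h import *
T=uz(235,272,12,[(88,207),(75,270),(95,340),(290,462),(378,447),(460,410),(525,352),(565,268),(548,212)])
B=uz(235,272,12,[(182,180),(200,222),(240,250),(290,262),(340,252),(380,220),(182,130)])
tb=uz(235,272,12,[(139,521),(212,390)])
for u in(.135,.137,.139):
    P=cast('scene',T,u+.01);Q=cast('scene',B,u+.042);t=cast('scene',tb,u+.024)
    print(u,circ(P),circ(P,.046),circ(Q),circ(Q,.023),t[0],np.degrees(np.arctan2(*(t[0]-t[1])[[1,0]])))
"
```

```text
0.135 (array([ 0.5954, -0.227 ,  0.0442]), np.float64(0.0017)) (array([ 0.5935, -0.2257]), np.float64(0.0039)) (array([ 0.5952, -0.2273,  0.0213]), np.float64(0.0007)) (array([ 0.5942, -0.2255]), np.float64(0.0017)) [ 0.63504408 -0.28251254  0.159     ] -54.841452494766045
0.137 (array([ 0.5965, -0.2274,  0.0441]), np.float64(0.0017)) (array([ 0.5946, -0.2261]), np.float64(0.0041)) (array([ 0.5965, -0.2277,  0.0213]), np.float64(0.0007)) (array([ 0.5953, -0.2258]), np.float64(0.0018)) [ 0.63615233 -0.28278019  0.161     ] -54.84145249476583
0.139 (array([ 0.5977, -0.2278,  0.044 ]), np.float64(0.0017)) (array([ 0.5956, -0.2264]), np.float64(0.0042)) (array([ 0.5977, -0.2281,  0.0212]), np.float64(0.0007)) (array([ 0.5965, -0.2261]), np.float64(0.0018)) [ 0.63726058 -0.28304784  0.163     ] -54.84145249476575
```

>>> drive_tool(plan=[[[-0.06,0.04,-0.6,-0.06,-0.11,0,1],[-0.12,0.07,-1.2,-0.06,-0.11,0,1],[-0.12,0.07,-1.7,-0.06,-0.11,0,1],[-0.12,0.07,-1.7,-0.06,-0.11,0,1],[-0.12,0.07,-1.7,-0.06,-0.11,0,1]]])

```text
time_s: 10.75
tool_pos: [0.5881, -0.2219, 0.1179]
tool_rot: [0.63, 0.321, 0.63, -0.321]
contact_force: [0.2, 0.1, -1.3]
width: 0.0452
```

```bash
python3 -c "
from h import *
o=st()
im=optics.camera('scene')[:,:,::-1];cv2.imwrite('pics/e_full.png',im)
im2=optics.camera('top')[:,:,::-1];cv2.imwrite('pics/e_top.png',im2)
u,v=proj('scene',o['tool_pos'])[0]
x0,y0=int(u-30),int(v-25);print(x0,y0)
c=cv2.resize(im[y0:y0+50,x0:x0+60],None,fx=12,fy=12,interpolation=cv2.INTER_CUBIC)
c=cv2.convertScaleAbs(c,alpha=1.3,beta=10)
for i in range(0,60,10): cv2.line(c,(i*12+6,0),(i*12+6,599),(0,200,0),1)
for i in range(0,50,10): cv2.line(c,(0,i*12+6),(719,i*12+6),(0,200,0),1)
cv2.imwrite('pics/e2.png',c)
c=cv2.resize(im2[150:250,350:460],None,fx=6,fy=6,interpolation=cv2.INTER_CUBIC)
cv2.imwrite('pics/e3.png',cv2.convertScaleAbs(c,alpha=1.5,beta=10))
"
```

```text
t 10.75 pos [ 0.5881 -0.2219  0.1179] x [-0.001 -0.    -1.   ] y [ 0.809  0.588 -0.001] yawy 35.99 w 0.0452 F [ 0.2  0.1 -1.3] M [-0.04 -0.    0.01] q [-4.150e-01  1.790e-01  1.355e+00 -1.000e-03  1.609e+00 -1.043e+00]
232 270
```

View pics/e2.png

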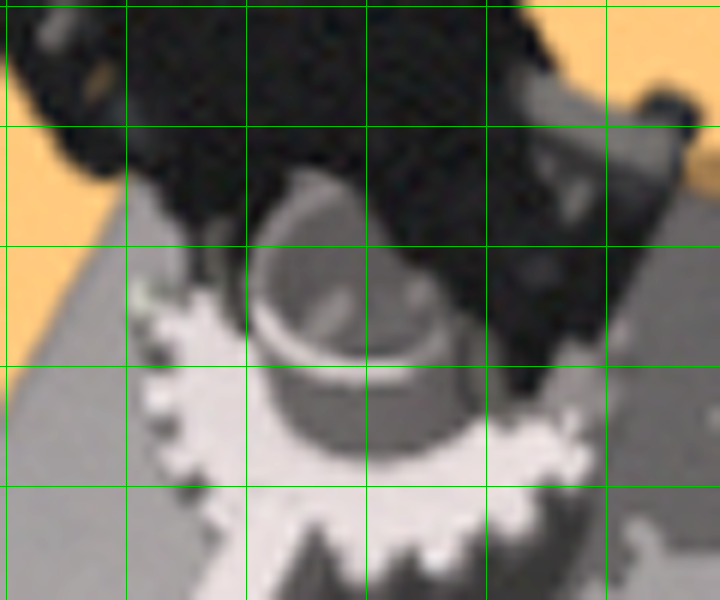

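View pics/e3.png

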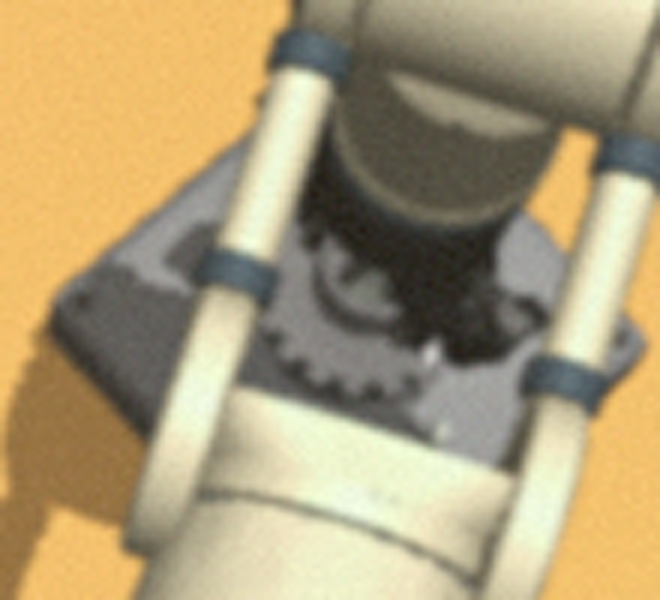

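```bash
python3 -c "
from h import *
T=uz(232,270,12,[(135,285),(148,395),(165,465),(365,582),(440,570),(525,530),(585,475),(615,395),(622,330)])
B=uz(232,270,12,[(248,290),(262,325),(300,365),(365,382),(420,370),(452,335),(255,240)])
P2=uz(350,150,6,[(268,335),(290,365),(320,390),(350,402),(385,400),(415,385)])
for u in(.0925,.0945,.0965):
    P=cast('scene',T,u+.01);Q=cast('scene',B,u+.042);R=cast('top',P2,u+.008)
    print(u,circ(P),circ(P,.046),circ(Q),circ(Q,.023),'top',circ(R,.046),circ(R))
"
```

```text
0.0925 (array([ 0.5891, -0.2234,  0.0472]), np.float64(0.0037)) (array([ 0.5902, -0.2242]), np.float64(0.0054)) (array([ 0.5908, -0.2233,  0.0222]), np.float64(0.0011)) (array([ 0.5903, -0.2224]), np.float64(0.0017)) top (array([ 0.5897, -0.2239]), np.float64(0.0023)) (array([ 0.5816, -0.2201,  0.0382]), np.float64(0.001))
0.0945 (array([ 0.5902, -0.2238,  0.0471]), np.float64(0.0037)) (array([ 0.5913, -0.2245]), np.float64(0.0052)) (array([ 0.592 , -0.2237,  0.0222]), np.float64(0.0011)) (array([ 0.5915, -0.2227]), np.float64(0.0017)) top (array([ 0.5892, -0.2236]), np.float64(0.0023)) (array([ 0.581 , -0.2198,  0.0382]), np.float64(0.001))
0.0965 (array([ 0.5914, -0.2242,  0.047 ]), np.float64(0.0037)) (array([ 0.5923, -0.2248]), np.float64(0.0051)) (array([ 0.5932, -0.2241,  0.0221]), np.float64(0.0011)) (array([ 0.5926, -0.223 ]), np.float64(0.0017)) top (array([ 0.5887, -0.2233]), np.float64(0.0023)) (array([ 0.5805, -0.2194,  0.0381]), np.float64(0.001))
```

>>> drive_tool(plan=[[[0.01,-0.01,-0.2,0,0,0,1],[0.01,-0.01,-0.35,0,0,0,1],[0.01,-0.01,-0.5,0,0,0,1],[0.01,-0.01,-0.6,0,0,0,1],[0.01,-0.01,-0.7,0,0,0,1],[0.01,-0.01,-0.8,0,0,0,1],[0.01,-0.01,-0.8,0,0,0,1]]])

```text
time_s: 11.55
tool_pos: [0.5887, -0.2225, 0.0987]
tool_rot: [0.63, 0.321, 0.63, -0.321]
contact_force: [-0.1, -0.5, -2.4]
width: 0.0455
```

```bash
python3 -c "
from h import *
st()"
```

```text
t 11.55 pos [ 0.5887 -0.2225  0.0987] x [ 0.    -0.001 -1.   ] y [ 0.809  0.588 -0.   ] yawy 35.99 w 0.0455 F [-0.1 -0.5 -2.4] M [0.08 0.01 0.03] q [-4.150e-01  1.870e-01  1.380e+00 -1.000e-03  1.574e+00 -1.043e+00]
```

>>> drive_tool(plan=[[[0,0,-0.15,0,0,0,1],[0,0,-0.3,0,0,0,1],[0,0,-0.45,0,0,0,1],[0,0,-0.6,0,0,0,1],[0,0,-0.75,0,0,0,1],[0,0,-0.85,0,0,0,1],[0,0,-0.85,0,0,0,1]]])

```text
time_s: 12.25
tool_pos: [0.5885, -0.2224, 0.0768]
tool_rot: [0.63, 0.321, 0.63, -0.321]
contact_force: [0.8, 0.0, -2.1]
width: 0.045
```

```bash
python3 -c "
from h import *
st()"
```

```text
t 12.25 pos [ 0.5885 -0.2224  0.0768] x [-0.001 -0.001 -1.   ] y [ 0.809  0.588 -0.001] yawy 35.99 w 0.045 F [ 0.8  0.  -2.1] M [ 0.04 -0.02  0.  ] q [-4.150e-01  1.980e-01  1.407e+00 -1.000e-03  1.537e+00 -1.043e+00]
```

Still no contact force, so the keys have gone into the slots. Last few millimetres now.

>>> drive_tool(plan=[[[0,0,-0.08,0,0,0,1],[0,0,-0.15,0,0,0,1],[0,0,-0.2,0,0,0,1],[0,0,-0.2,0,0,0,1],[0,0,-0.2,0,0,0,1]]])

```text
time_s: 12.75
tool_pos: [0.5888, -0.2225, 0.0739]
tool_rot: [0.631, 0.321, 0.629, -0.321]
contact_force: [-2.9, 1.5, 6.3]
width: 0.0449
```

```bash
python3 -c "
from h import *
o=st()
im=optics.camera('scene')[:,:,::-1]
cv2.imwrite('pics/f.png',cv2.convertScaleAbs(cv2.resize(im[250:380,205:325],None,fx=4.5,fy=4.5,interpolation=2),alpha=1.3))"
```

```text
t 12.75 pos [ 0.5888 -0.2225  0.0739] x [ 0.001 -0.002 -1.   ] y [ 0.809  0.588 -0.   ] yawy 35.99 w 0.0449 F [-2.9  1.5  6.3] M [ 0.1   0.73 -0.04] q [-4.150e-01  1.990e-01  1.411e+00 -1.000e-03  1.530e+00 -1.043e+00]
```

View pics/f.png

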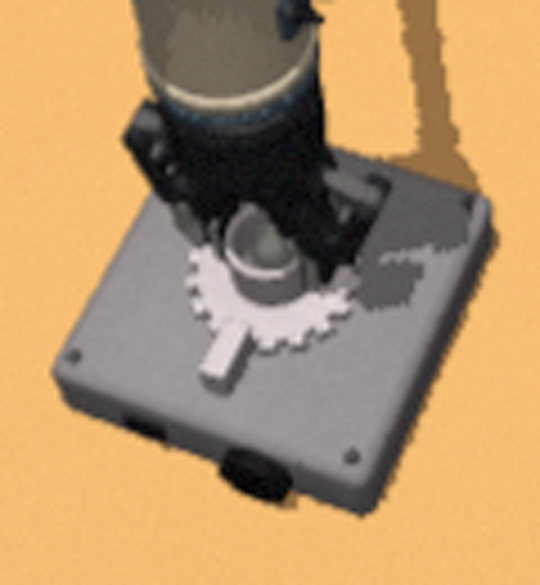

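The tool stopped at 0.0739 m, exactly the height expected for home, with about 6 N from the deck, and the picture shows the cog flat on it. Now the clockwise twist, with the tool following the hub axis because the boss is about 3 mm off the tool axis.

>>> drive_tool(plan=[[[0,0,-0.02,0,0,-1,1],[0.02,0.03,-0.02,0,0,-2.5,1],[0.03,0.04,-0.02,0,0,-4,1],[0.04,0.05,-0.02,0,0,-5.5,1],[0.06,0.06,-0.02,0,0,-7,1],[0.08,0.06,-0.02,0,0,-8.5,1],[0.1,0.06,-0.02,0,0,-10,1],[0.12,0.06,-0.02,0,0,-11.5,1],[0.14,0.05,-0.02,0,0,-13,1],[0.15,0.05,-0.02,0,0,-14.5,1],[0.17,0.04,-0.02,0,0,-16,1],[0.18,0.04,-0.02,0,0,-17.2,1],[0.18,0.04,-0.02,0,0,-17.8,1],[0.18,0.04,-0.02,0,0,-17.8,1],[0.18,0.04,-0.02,0,0,-17.8,1]]])

```text
time_s: 14.3
tool_pos: [0.5936, -0.2217, 0.074]
tool_rot: [-0.225, -0.67, -0.224, 0.671]
contact_force: [-0.3, -0.5, 1.3]
width: 0.045
```

```bash
python3 -c "
from h import *
o=st()
im=optics.camera('scene')[:,:,::-1]
cv2.imwrite('pics/g.png',cv2.convertScaleAbs(cv2.resize(im[250:380,205:325],None,fx=4.5,fy=4.5,interpolation=2),alpha=1.3))"
```

```text
t 14.3 pos [ 0.5936 -0.2217  0.074 ] x [-0.    -0.001 -1.   ] y [ 0.603 -0.798  0.001] yawy -52.93 w 0.045 F [-0.3 -0.5  1.3] M [ 0.16  0.01 -0.03] q [-4.100e-01  2.120e-01  1.397e+00 -1.000e-03  1.533e+00  5.130e-01]
```

View pics/g.png

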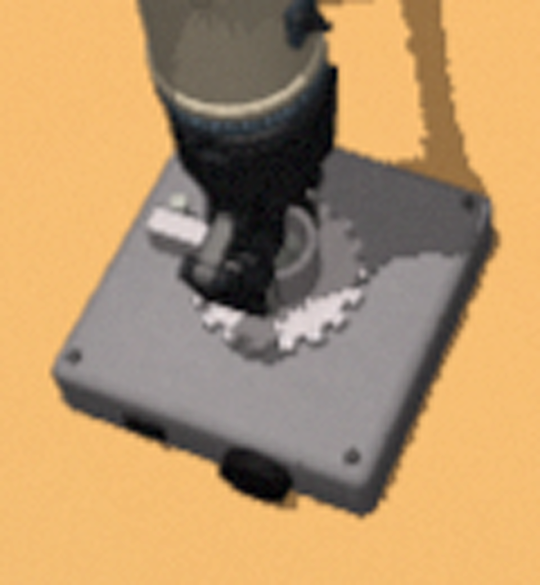

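>>> drive_tool(plan=[[[0,0,0,0,0,-0.4,1],[0,0,0,0,0,-0.7,1],[0,0,0,0,0,-0.7,1]]])

```text
time_s: 14.65
tool_pos: [0.5945, -0.2234, 0.0743]
tool_rot: [0.206, 0.677, 0.202, -0.677]
contact_force: [3.2, -7.0, -3.5]
width: 0.0454
```

```bash
python3 -c "
from h import *
st()"
```

```text
t 14.65 pos [ 0.5945 -0.2234  0.0743] x [ 0.002 -0.005 -1.   ] y [ 0.553 -0.833  0.005] yawy -56.4 w 0.0454 F [ 3.2 -7.  -3.5] M [-0.88 -0.64  0.74] q [-0.411  0.212  1.396 -0.004  1.53   0.573]
```

The yaw moment rose to 0.74 N m, so the tab is on the pin. Letting go and lifting away.

>>> drive_tool(plan=[[[0,0,0,0,0,0.4,1],[0,0,0,0,0,0.4,-0.5],[0,0,0,0,0,0.4,-0.5],[0,0,0,0,0,0.4,-0.5],[0,0,0,0,0,0.4,-0.5],[0,0,0.5,0,0,0.4,-0.5],[0,0,1.2,0,0,0.4,-0.5],[0,0,2.4,0,0,0.4,-0.5],[0,0,4,0,0,0.4,-0.5],[-2,1,5,0,0,0.4,-0.5],[-4,3,5,0,0,0.4,-0.5],[-5,5,5,0,0,0.4,-0.5],[-6,7,5,0,0,0.4,-0.5],[-6,8,5,0,0,0.4,-0.5],[-6,8,5,0,0,0.4,-0.5]]])

```text
time_s: 16.15
tool_pos: [0.4432, -0.0202, 0.2012]
tool_rot: [0.219, 0.674, 0.215, -0.672]
contact_force: [0.2, -0.5, 0.1]
width: 0.0639
```

```bash
python3 -c "
from h import *
o=st()
for n in('scene','top'):
    im=optics.camera(n)[:,:,::-1];cv2.imwrite('pics/h_full_%s.png'%n,im)
a=cv2.imread('pics/h_full_scene.png')[255:375,210:320];b=cv2.imread('pics/h_full_top.png')[145:265,355:465]
cv2.imwrite('pics/h.png',cv2.resize(np.hstack([a,b]),None,fx=3.6,fy=3.6,interpolation=2))"
```

```text
t 16.15 pos [ 0.4432 -0.0202  0.2012] x [ 0.005 -0.004 -1.   ] y [ 0.585 -0.811  0.006] yawy -54.21 w 0.0639 F [ 0.2 -0.5  0.1] M [0.02 0.01 0.  ] q [-0.12  -0.344  1.703 -0.003  1.777  0.825]
```

View pics/h.png

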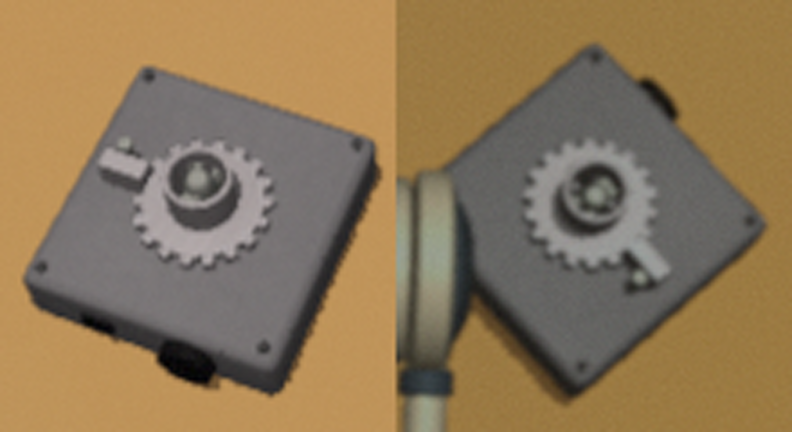

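View pics/h_full_scene.png

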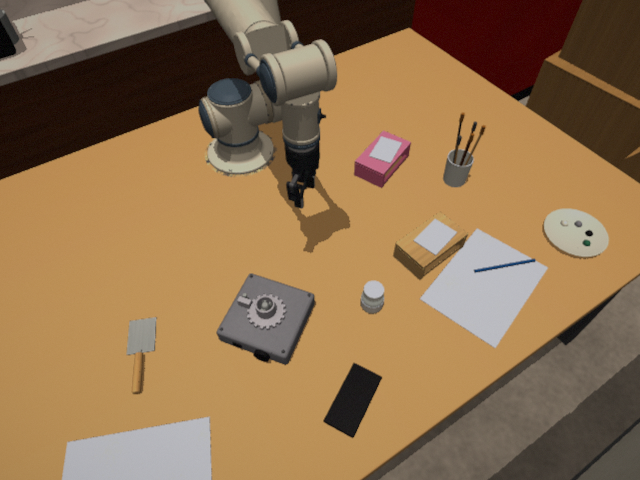

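Both crops show the cog flat on the deck around the hub nose, with the tab touching the pin (top crop: tab about (650,258), pin (640,280)). The jar, tub and knife are where they were. One numeric check, then I hand in.

```bash
python3 -c "
from h import *
z=lambda p,x0,y0:(np.array(p,float)+.5)/3.6-.5+[x0,y0]
C=cast('top',z([(591-396,205)],355,145),.06)[0]
T=cast('top',z([(651-396,259)],355,145),.074)[0]
C2=cast('scene',z([(204,202)],210,255),.06)[0];T2=cast('scene',z([(124,161)],210,255),.074)[0]
y=np.radians(-53.7);R=np.array([[np.cos(y),np.sin(y)],[-np.sin(y),np.cos(y)]]);h=np.array([.5916,-.2242])
for p in(C,T,C2,T2):print(p.round(4),'mill frame',(R@(p[:2]-h)).round(4))
a=cv2.imread('pics/scene0.png').astype(int);b=cv2.imread('pics/h_full_scene.png').astype(int);d=np.abs(a-b).max(2)
for n,(x,y,w,hh) in dict(jar=(358,278,30,36),tub=(440,110,50,80),knife=(120,312,42,84)).items(): print(n,'changed px',(d[y:y+hh,x:x+w]>40).sum())
print(job.finish_job())
"
```

```text
[ 0.5912 -0.2244  0.06  ] mill frame [-0.     -0.0004]
[ 0.5466 -0.258   0.074 ] mill frame [ 0.0007 -0.0563]
[ 0.5963 -0.2244  0.06  ] mill frame [0.0029 0.0037]
[ 0.5485 -0.2561  0.074 ] mill frame [ 0.0002 -0.0536]
jar changed px 0
tub changed px 1
knife changed px 0
the job is handed in; nothing more can be done
None
```

I did the whole refit and handed the job in at about 16 s of the 61 s. No verdict is reported.

**What I did:** I gripped the cog by its tab, pulled it about 125 mm out from under the shelf and let go of it flat on the table. I then took it by the boss, turned it about 126° and lowered it over the hub. It went on with almost no force until the deck stopped it at the expected height. I twisted it clockwise until a yaw moment of 0.74 N m showed the tab on the stop pin, then let go and moved the arm clear.

**Last checks:**
- **Top camera:** the cog's axis is within 0.5 mm of the hub. The tab is at about (0.7, −56) mm in the mill's frame, against the pin.
- **Scene camera:** the tab agrees, at (0.2, −54) mm. Its quick estimate of the plate centre disagreed, at about 4.7 mm from the hub. I put that down to where I picked the centre by hand in an oblique view, because the hub nose sits centred in the bore and the top view agrees. I did not measure it again.
- **Jar, tub and knife:** these look the same as at the start (0, 1 and 0 changed pixels).
- **Final tool force:** about zero.

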